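# Take the clogged filter cassette out of the bench dust collector

## Task

The clogged filter cassette, the one with the orange catches, has to come out of the bench dust collector for cleaning. First push the red shaker plunger all the way down and let it spring back up; then pinch the cassette's two orange side catches together, lift it straight out and finish still holding it by the pinched catches, level and still, with its underside a few centimetres above the top of the collector. Leave the blue cassette seated and everything else on the bench where it is.

Things in the scene. Friction and masses are not known exactly. Their poses are not given: they have to be found in the camera images.
- unit: bench dust collector, fixed: green box 170 (x) by 340 (y), with a flat grey top (the deck) 75 above the bench (mm). Origin: centre of its underside; z up. In its frame the plunger is at x 0, y -110 and the two cassette bays at x 0, y 105 and x 0, y 0 (either cassette may be in either bay). A black round hose port sticks out of its +y end.
- plunger_top (a point): middle of the top face of the red mushroom plunger (cap radius 20), 45 above the deck when up; it moves down with the plunger
- plunger (a joint): shaker plunger: 0 = up (at rest), grows as it is pushed straight down, 0.018 m = fully down on its stop; sprung, 3 N to start and 8.4 N fully down, rises again by itself
- cassette_orange: clogged filter cassette: grey head, orange catches, orange stripe on top, brown filter; 200 to 380 g. Origin: centre of its underside, z up, axes parallel to the unit's while seated, when the origin is 18 above the bench. Its filter block (56 x, 68 y, 40 high) hangs below the deck; the head stands 40 above the deck: a fixed core 29 (x) by 60 (y) with a catch pad on its -x and +x side.
- orange_front_pad (a point): centre of the outer face of the -x catch pad. Pads: 30 wide (y), reaching from 5 to 40 above the deck; this point is 22 above the deck, 31 from the cassette's middle at rest (62 across both pads, 46 with both pinched right in)
- orange_back_pad (a point): the same on the +x pad. Hooks below the pads grip under the deck (2 of play up), so the cassette lifts only with both catches in by more than 5; then it slides straight up with 1.5 play all round, 57 until its underside is level with the deck
- catch_orange_front (a joint): orange catch on the cassette's -x side: 0 = out (hooked), grows as it is pressed inwards (+x), 0.008 m = on its stop; sprung, 3 N to start, 7 N at the stop
- catch_orange_back (a joint): orange catch on the cassette's +x side: same, pressed inwards towards -x
- cassette_blue: the clean cassette, same build and frame as the orange one but with blue catches, blue stripe and white filter; it stays seated in the other bay
- cup_a: medium-brown turned wooden cup, open top, rim radius 36, 55 tall (mm), a bystander; origin at its underside
- cup_b: pale turned wooden cup, open top, rim radius 34, 50 tall (mm), a bystander; origin at its underside
- disc_a: pale wooden disc blank, radius 42, 22 thick (mm), a bystander; origin at its underside
- disc_b: dark wooden disc blank, radius 40, 30 thick (mm), a bystander; origin at its underside
- screwdriver: screwdriver with red handle, 200 mm long, lying on the robot's side of the collector, a bystander
- mallet: wooden mallet lying on the bench to the robot's left, a bystander
- glue: yellow glue bottle with red cap, radius 28, 130 tall (mm), a bystander; origin at its underside
There are look-alikes about, which are no part of the job. Leave any pink look-alike of the cassette_orange alone. Leave any purple look-alike of the cassette_blue alone.

How it is judged:
On the way, in this order (a step that is already met when the one before it is completed fails the run):
1. the plunger is pushed fully down (value of joint plunger above 0.0165 m), for 0.1 s.
2. the plunger has sprung back up (value of joint plunger below 0.003 m), for 0.1 s.
3. both orange catches are pinched in by the fingers (value of joint each of catch_orange_front, catch_orange_back above 0.005 m and contact force between the fingers and cassette_orange above 5 N), for 0.1 s.
At the end, for the whole second after the job is handed in: Orange cassette held by its catches (each in over 4 mm, finger force over 5 N), underside over 15 mm above the deck, within 0.3 rad of level, under 0.04 m/s, touching no collector, blue cassette or bystander; plunger up (under 3 mm), blue cassette seated (within 7 mm) (height (world z) of cassette_orange above 0.09 m and angle between cassette_orange's own z axis and vertical below 0.3 rad and linear speed of cassette_orange below 0.04 m/s and value of joint each of catch_orange_front, catch_orange_back above 0.004 m and contact force between the fingers and cassette_orange above 5 N and contact force between each of unit, cassette_blue, cup_a, cup_b, disc_a, disc_b, screwdriver, mallet, glue and cassette_orange below 0.3 N and value of joint plunger below 0.003 m and z of cassette_blue in the frame of unit below 0.025 m); the arm keeps its last pose, push and grip.
It fails at once if the blue cassette is pulled out or shifted by more than 15 mm (distance of cassette_blue from where it was at the start of the episode above 0.015 m).
It fails at once if a bystander (cup, disc, screwdriver, mallet or glue) is moved by more than 30 mm (distance of any of cup_a, cup_b, disc_a, disc_b, screwdriver, mallet, glue from where it was at the start of the episode above 0.03 m).
It also fails if it takes over 43 s, if anything falls off the work surface, if the arm or the gripper's body presses on something with over 40 N, if the wrist force passes 120 N, or if a joint passes its speed limit or range.

## Robot

A 6-joint arm with a two-finger parallel gripper is mounted at the origin on the work surface. World frame = base frame: x ahead of the robot, y to its left, z up, the work surface at z = 0. Lengths are in m, angles in rad, forces in N, time in s.
With the tool pointing down it reaches from about 0.35 to 0.975 m from the base axis. Payload 4.9 kg.
Tool frame: the origin (TCP) lies on the front face of the gripper's body, between the roots of the fingers; the fingertips stand 73 mm ahead of it and the grasp point (between the pads) lies 54 mm ahead of it; z points along the fingers, y is the line along which they close (so a half turn about z gives the same grasp; the last joint's range is limited). The gripper opens to 85 mm and grips with 20 to 120 N. Pads are 22 mm wide; open, the fingers measure 114 mm over their backs; the gripper's body (76 mm by 85 mm) begins 54 mm behind the grasp point. The pads swing forward as they close: fully open they stand 13 mm farther back than shut.
Start: joints at [1, 0.053, 1.613, -0, 1.476, -0.119], TCP at [0.273, 0.562, 0.304] pointing down, gripper open.
Joint ranges: [-3.01, 3.01], [-1.01, 2.22], [0.06, 2.58], [-1.02, 4.17], [0.09, 2.62], [-3.14, 3.14]. Speed limits (rad/s): [2.57, 2.57, 3.14, 3.14, 3.14, 3.14].

## Interface

Orientations are given as a rotation vector (axis times angle).
In Python, from station import status, imaging, order gives the robot as it stands.
- The arm moves only by the tool arm_command, never from a script. Its argument "increments" is a list of rows, each an object with "slide": the shift along the tool's x, y, z in m, a list of three; "spin": the turn about the tool's z in degrees; "gripper": the opening, from -1 (shut) to 1 (fully open). In form: [{"slide": [x, y, z], "spin": spin, "gripper": gripper}, ...]. A call has 1 to 8 rows; each row is the pose to reach, as a shift and turn from the pose commanded when the call began, along the tool's axes at that moment; what a row does not reach only later rows make up. A row lasts 1/12 s, in which the tool goes at most 41.7 mm and 7.16 degrees, less where a joint would pass 70% of its speed; a pose out of reach is approached as far as the arm can. A call with a gripper value outside its range is refused whole. The fingers move at their own pace and stop on an object; "newtons" is the grip in N (left out, the last holds). Time passes only in rows, so rows that repeat a pose let the fingers close. It gives the time, the measured TCP pose, the force, the opening and the grip force at its end, in the units of the state.
- status.get_obs(): the state, without advancing time (a new reading comes with each control period).
- imaging.get_image(name): name is "scene" or "side" or "wrist"; returns a dict with "frame" (400x640x3 uint8, red, green, blue), "vfov" (degrees; the focal length in pixels is half the picture's height over the tangent of half this angle, whatever the lens; pixels are square), "cx", "cy" (the principal point, pixels), "view" (4x4, takes a point from world to camera coordinates); the wrist camera has in their place "mount" (4x4, takes a point from camera to tool coordinates, whose origin is the TCP and whose axes are the flange's). Camera axes: x right, y up, looking along -z (the intrinsics and any distortion apply to the point x, -y, -z); pixel columns grow to the right and rows downward; lengths in m; the calibration is good to about 2 mm. The wrist camera is an equidistant fisheye: a pixel r from the principal point sees the ray r / f radians off the axis. A picture is of the moment at which its call begins: read the wrist's pose just before it. There is no depth.
- order.finish_job(): hands the job in; it is judged then, once.
The state is a dict: "t": time; "q": joint angles; "dq": joint speeds; "effort": joint torques, N m; "tool_pos": TCP position; "tool_rot": TCP orientation; "contact_force": force on the tool from outside, world axes, zero at the start; "wrist_torque": the same for the moment, N m; "opening": finger opening in m; "grip_force": force on a finger pad.
Only numpy, scipy, OpenCV 4.12 (cv2) and the standard library are available. Lean on these libraries where they do the work, as an engineer would, in place of code of your own. Each camera call takes 0.05 s, during which the arm holds its last target. There are 200 camera calls.

## Working session

There is one attempt and no reset: what is moved stays moved. The work goes in short steps, Python scripts to look and compute and a tool call to move; the robot and the scene stay as the last step left them, time stands still between calls to the robot, and variables do not carry over. Pictures are saved under pics/ and viewed, at most 10 in all, crops included, and the job is handed in when it is done.

Besides the shell and the picture viewer there is one more tool, called after "Call:" by a JSON object that holds its "method" and its "body". arm_command: Moves the arm, as the interface text tells. Its arguments: {"type":"object","properties":{"increments":{"type":"array","items":{"type":"object","properties":{"slide":{"type":"array","items":{"type":"number"}},"spin":{"type":"number"},"gripper":{"type":"number"}}}},"newtons":{"type":"number"}},"required":["increments"]}

```bash
mkdir -p pics
cat > h.py <<'E'
import numpy as np, cv2, pickle
from scipy.spatial.transform import Rotation as R
def grab():
    from station import status, imaging
    o=status.get_obs(); d={}
    for n in("scene","side","wrist"):
        d[n]=dict(imaging.get_image(n)); d[n]["obs"]=o
    pickle.dump(d,open("d.pkl","wb")); return d
def ray(c,u,v):
    h=c["frame"].shape[0]; f=h/2/np.tan(np.radians(c["vfov"])/2)
    a=np.array([u-c["cx"],v-c["cy"]],float)
    if "view" in c:
        M=np.linalg.inv(np.array(c["view"])); d=np.array([a[0]/f,-a[1]/f,-1])
    else:
        r=np.hypot(*a); th=r/f; s=np.sin(th)/max(r,1e-9)
        d=np.array([a[0]*s,-a[1]*s,-np.cos(th)])
        T=np.eye(4); T[:3,:3]=R.from_rotvec(c["obs"]["tool_rot"]).as_matrix(); T[:3,3]=c["obs"]["tool_pos"]
        M=T@np.array(c["mount"])
    d=M[:3,:3]@d; return M[:3,3],d/np.linalg.norm(d)
def onz(c,u,v,z):
    p,d=ray(c,u,v); return p+d*(z-p[2])/d[2]
E
python3 - <<'E'
from h import *
d=grab()
for n in d:
    print(n,{k:v for k,v in d[n].items() if k not in("frame","obs")})
    cv2.imwrite(f"pics/{n}0.png",d[n]["frame"][:,:,::-1])
print(d["scene"]["obs"])
E
```

```text
scene {'vfov': 44.64789234577216, 'cx': 323.61343143938166, 'cy': 204.63128117469105, 'view': array([[-0.89288355,  0.44996817,  0.01695905,  0.47455165],
       [-0.36140332, -0.73859095,  0.5690967 ,  0.17559094],
       [ 0.2686012 ,  0.50200803,  0.8220957 , -1.59061426],
       [ 0.        ,  0.        ,  0.        ,  1.        ]])}
side {'vfov': 56.74562260075726, 'cx': 320.29027962089185, 'cy': 200.74396394880907, 'view': array([[ 0.99582009, -0.09074621,  0.01036674, -0.52521799],
       [ 0.05393853,  0.67587439,  0.73504044, -0.12519088],
       [-0.07370875, -0.73140887,  0.67794401, -1.04396519],
       [ 0.        ,  0.        ,  0.        ,  1.        ]])}
wrist {'vfov': 65.70646984690485, 'cx': 318.10218779956114, 'cy': 202.09226222110718, 'mount': array([[-1.06018670e-03,  9.46261435e-01,  3.23400947e-01,
         8.36151185e-02],
       [ 9.99999437e-01,  9.91771146e-04,  3.76348053e-04,
         6.87670784e-04],
       [ 3.53839202e-05,  3.23401165e-01, -9.46261954e-01,
        -6.92062088e-02],
       [ 0.00000000e+00,  0.00000000e+00,  0.00000000e+00,
         1.00000000e+00]])}
{'t': 0.0, 'q': array([ 1.00001850e+00,  5.33522890e-02,  1.61429172e+00, -1.67492871e-05,
        1.47600609e+00, -1.18956019e-01]), 'dq': array([ 0.00037413,  0.00022903,  0.00039669, -0.00230112,  0.00190209,
        0.00180669]), 'effort': array([ 1.99231792e-03, -3.93678331e+01, -3.70180535e+01,  1.12095561e-04,
        6.80013283e-03,  9.23419975e-06]), 'tool_pos': array([0.27259739, 0.56189066, 0.30266706]), 'tool_rot': array([-7.03543499e-01, -3.06110280e+00,  3.04973397e-03]), 'contact_force': array([0.01052009, 0.33924484, 0.12025417]), 'wrist_torque': array([-0.00103902, -0.01862749, -0.0350243 ]), 'grip_force': 0.0, 'opening': 0.08568941332412666}
```

View pics/scene0.png

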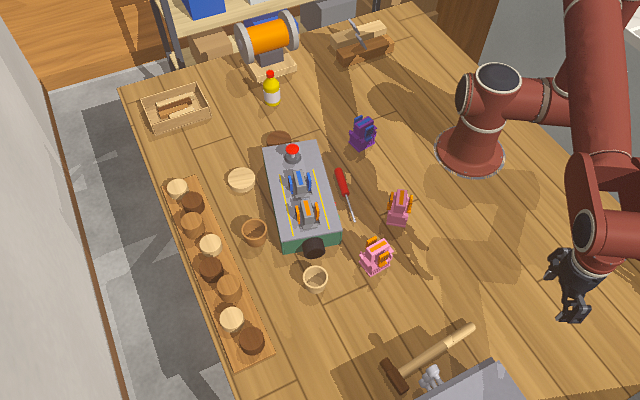

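View pics/side0.png

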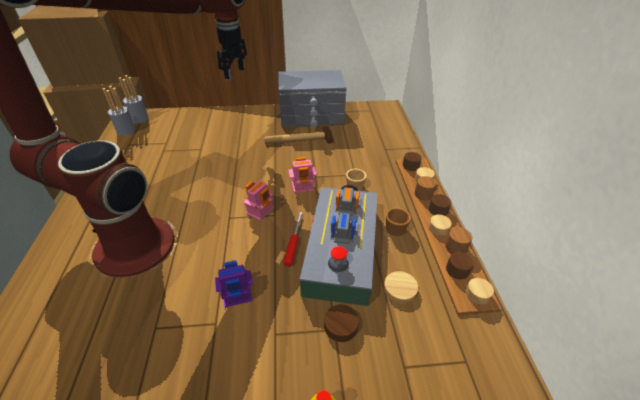

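The scene view shows the collector around (302,195), with the plunger at (292,150), the blue cassette at (300,183) and the orange one at (306,214). The side view shows the orange cassette at (348,197), blue at (344,225) and the plunger at (339,257).

Things that could be mistaken for the target, in the scene view: the pink look-alikes with orange parts at (400,207) and (377,256), and the orange spool at (268,37). The purple block at (362,133) resembles the blue cassette. My choice is (306,214), because it is seated in the collector, has a grey head and orange catches, and is next to the hose port.

Run:
```python
from h import *
d=pickle.load(open("d.pkl","rb"))
s,b=d["scene"],d["side"]
def tri(p,q):
    A=[];y=[]
    for c,(u,v) in((s,p),(b,q)):
        o,r=ray(c,u,v);P=np.eye(3)-np.outer(r,r);A.append(P);y.append(P@o)
    return np.linalg.lstsq(np.vstack(A),np.hstack(y),rcond=None)[0]
boxes={"scene":(255,130,345,260),"side":(295,180,385,305)}
tiles=[]; 
for n in boxes:
    x0,y0,x1,y1=boxes[n]; im=d[n]["frame"][y0:y1,x0:x1]
    hsv=cv2.cvtColor(im,cv2.COLOR_RGB2HSV)
    for nm,lo,hi in(("red",(0,150,80),(5,255,255)),("orange",(8,150,120),(18,255,255)),("blue",(105,130,60),(125,255,255))):
        m=cv2.inRange(hsv,lo,hi)
        k,l,st,c=cv2.connectedComponentsWithStats(m)
        print(n,nm,[(st[i,:5]+[x0,y0,0,0,0],np.round(c[i]+[x0,y0],1)) for i in range(1,k) if st[i,4]>8])
    tiles.append(cv2.resize(im[:125,:90],None,fx=4.4,fy=4.4,interpolation=cv2.INTER_CUBIC))
cv2.imwrite("pics/crop0.png",np.hstack(tiles)[:,:,::-1])
```

```text
scene red [(array([286, 144,  13,  10, 111]), array([291.9, 148.7])), (array([335, 168,  10,  29, 178]), array([340.3, 179.9]))]
scene orange [(array([267, 131,  24,  13, 165]), array([277.4, 137.4])), (array([303, 200,   8,  16,  58]), array([306.7, 207.6])), (array([315, 202,   4,  19,  49]), array([316.4, 211.6])), (array([297, 212,   3,  12,  26]), array([298.1, 217.7])), (array([255, 219,  12,  28, 178]), array([259.7, 233.7]))]
scene blue [(array([296, 171,   7,  14,  52]), array([299.1, 177.4])), (array([307, 172,   4,  19,  39]), array([308.9, 180.6])), (array([288, 176,   5,  18,  44]), array([290.3, 184.1]))]
side red [(array([295, 235,   3,  18,  40]), array([295.8, 242. ])), (array([331, 246,  16,  14, 179]), array([338.6, 252.6]))]
side orange [(array([300, 180,   8,   3,  21]), array([303.7, 180.9])), (array([317, 180,  30,  12, 198]), array([330.7, 183. ])), (array([364, 180,  21,  46, 405]), array([378., 195.])), (array([345, 188,   6,  12,  52]), array([347.4, 193.5])), (array([336, 190,   4,  15,  33]), array([337.5, 196.3])), (array([355, 192,   4,  15,  33]), array([356.5, 198.1])), (array([295, 194,  18,  37, 277]), array([303.3, 215.5])), (array([295, 288,   9,  17,  98]), array([297.9, 297.8]))]
side blue [(array([341, 214,   6,  14,  63]), array([343.5, 220.2])), (array([332, 216,   3,  20,  47]), array([332.8, 224.8])), (array([352, 218,   4,  21,  51]), array([353.1, 226. ]))]
```

View pics/crop0.png

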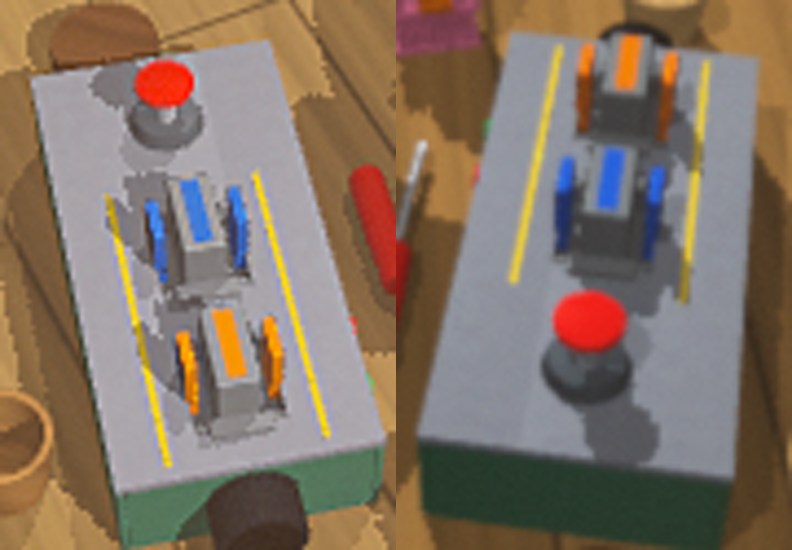

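The crop confirms it: the grey-headed orange cassette is in the bay next to the hose port, with blue in the middle bay and the red plunger at the far end. Next I work out positions from the stripes, the cap and the deck corners.

Run:
```python
from h import *
d=pickle.load(open("d.pkl","rb"))
s,b=d["scene"],d["side"]
for nm,p,q,z in(("plunger",(291.9,148.9),(338.6,252.4),.12),("orange",(306.7,207.6),(347.4,193.6),.115),("blue",(299.1,177.4),(343.5,220.2),.115)):
    print(nm,onz(s,*p,z),onz(b,*q,z))
C=np.array([onz(s,255+x/4.4-.4,130+y/4.4-.4,.075)[:2] for x,y in((32,77),(268,42),(384,440),(122,493))])
D=np.array([onz(b,295+(x-396)/4.4-.4,180+y/4.4-.4,.075)[:2] for x,y in((733,478),(418,436),(512,33),(760,58))])
print(C,C.mean(0));print(D,D.mean(0))
for K in(C,D):
    v=K[3]+K[2]-K[0]-K[1]; print("yaw",np.degrees(np.arctan2(-v[0],v[1])),np.linalg.norm(v)/2)
o=s["obs"];print(R.from_rotvec(o["tool_rot"]).as_matrix().round(4))
```

```text
plunger [ 0.55578149 -0.16238696  0.12      ] [ 0.55422653 -0.17082438  0.12      ]
orange [0.60537042 0.04096504 0.115     ] [0.60653665 0.04147075 0.115     ]
blue [ 0.5800687  -0.06126979  0.115     ] [ 0.58133039 -0.0611778   0.115     ]
[[ 0.62010422 -0.24548477]
 [ 0.45853994 -0.20332566]
 [ 0.53952917  0.12329254]
 [ 0.69974259  0.08663327]] [ 0.57947898 -0.05972115]
[[ 0.62275181 -0.24628025]
 [ 0.45871168 -0.20587121]
 [ 0.53978488  0.12174663]
 [ 0.70514962  0.08255553]] [ 0.5815995  -0.06196233]
yaw -13.703695652613327 0.3390186744849739
yaw -13.983461254312727 0.3382506940748108
[[-8.997e-01  4.366e-01 -1.100e-03]
 [ 4.366e-01  8.997e-01 -1.700e-03]
 [ 2.000e-04 -2.000e-03 -1.000e+00]]
```

Both views agree: the unit is at (0.5805, -0.061) with yaw -13.8°, the orange cassette at (0.6055, 0.041) and the plunger at (0.5545, -0.168). I'm heading for the plunger with the gripper shut, turning the tool to align with the unit on the way.

Call:
{"method": "arm_command", "body": {"increments": [{"slide": [-0.029, -0.027, 0], "spin": 7, "gripper": -1}, {"slide": [-0.058, -0.054, 0], "spin": 14, "gripper": -1}, {"slide": [-0.087, -0.081, 0], "spin": 21, "gripper": -1}, {"slide": [-0.116, -0.108, 0], "spin": 28, "gripper": -1}, {"slide": [-0.145, -0.135, 0], "spin": 35, "gripper": -1}, {"slide": [-0.174, -0.162, 0], "spin": 42, "gripper": -1}, {"slide": [-0.203, -0.189, 0], "spin": 49, "gripper": -1}, {"slide": [-0.232, -0.216, 0], "spin": 56, "gripper": -1}], "newtons": 40}}

```text
t: 0.82
tool_pos: [0.3873, 0.2649, 0.3037]
tool_rot: [2.065, 2.367, -0.0]
contact_force: [0.2, 1.1, -0.3]
opening: 0.0001
grip_force: 0.0
```

```bash
cat > go.py <<'E'
import sys
from h import *
from station import status
# shift (tool axes) and spin to bring the TCP to x y z with tool y at yaw deg
x,y,z,yaw=map(float,sys.argv[1:5])
o=status.get_obs(); M=R.from_rotvec(o["tool_rot"]).as_matrix()
c=np.degrees(np.arctan2(M[1,1],M[0,1]))
print("t",o["t"],"pos",o["tool_pos"].round(4),"yaw",c.round(2),"F",o["contact_force"].round(1),"open",o["opening"],"grip",o["grip_force"],"q",o["q"].round(2))
print("slide",(M.T@(np.array([x,y,z])-o["tool_pos"])).round(4),"spin",round((c-yaw+180)%360-180,2))
E
python3 go.py 0.5545 -0.168 0.25 -13.8
```

```text
t 0.8167 pos [0.3873 0.2649 0.3037] yaw 7.8 F [ 0.2  1.1 -0.3] open 0.00013365305678812728 grip 0.0 q [ 0.44 -0.34  1.96 -0.    1.51  0.3 ]
slide [-0.4515  0.1069  0.0537] spin 21.6
```

Call:
{"method": "arm_command", "body": {"increments": [{"slide": [-0.039, 0.0092, 0.004], "spin": 3.6}, {"slide": [-0.078, 0.0184, 0.008], "spin": 7.2}, {"slide": [-0.117, 0.0276, 0.012], "spin": 10.8}, {"slide": [-0.156, 0.0368, 0.016], "spin": 14.4}, {"slide": [-0.195, 0.046, 0.02], "spin": 18}, {"slide": [-0.234, 0.0552, 0.024], "spin": 21.6}, {"slide": [-0.273, 0.0644, 0.028], "spin": 21.6}, {"slide": [-0.312, 0.0736, 0.032], "spin": 21.6}]}}

```text
validation failed for argument at $.in...
```

```bash
python3 go.py 0.5545 -0.168 0.25 -13.8
```

```text
t 0.8167 pos [0.3873 0.2649 0.3037] yaw 7.8 F [ 0.2  1.1 -0.3] open 0.00013365305678812728 grip 0.0 q [ 0.44 -0.34  1.96 -0.    1.51  0.3 ]
slide [-0.4515  0.1069  0.0537] spin 21.6
```

Call:
{"method": "arm_command", "body": {"increments": [{"slide": [-0.039, 0.0092, 0.004], "spin": 3.6, "gripper": -1}, {"slide": [-0.078, 0.0184, 0.008], "spin": 7.2, "gripper": -1}, {"slide": [-0.117, 0.0276, 0.012], "spin": 10.8, "gripper": -1}, {"slide": [-0.156, 0.0368, 0.016], "spin": 14.4, "gripper": -1}, {"slide": [-0.195, 0.046, 0.02], "spin": 18, "gripper": -1}, {"slide": [-0.234, 0.0552, 0.024], "spin": 21.6, "gripper": -1}, {"slide": [-0.273, 0.0644, 0.028], "spin": 21.6, "gripper": -1}, {"slide": [-0.312, 0.0736, 0.032], "spin": 21.6, "gripper": -1}]}}

```text
t: 1.48
tool_pos: [0.5043, -0.0339, 0.2716]
tool_rot: [-2.467, -1.945, -0.0]
contact_force: [0.8, 0.4, 1.2]
opening: 0.0002
grip_force: 0.0
```

```bash
python3 go.py 0.5545 -0.168 0.25 -13.8
```

```text
t 1.4833 pos [ 0.5043 -0.0339  0.2716] yaw -13.52 F [0.8 0.4 1.2] open 0.00020274578914413567 grip 0.0 q [-0.21 -0.22  1.92  0.    1.44  0.02]
slide [-0.1187  0.0802  0.0215] spin 0.28
```

Call:
{"method": "arm_command", "body": {"increments": [{"slide": [-0.03, 0.02, 0.005], "spin": 0.3, "gripper": -1}, {"slide": [-0.06, 0.04, 0.01], "spin": 0.3, "gripper": -1}, {"slide": [-0.09, 0.06, 0.015], "spin": 0.3, "gripper": -1}, {"slide": [-0.1185, 0.08, 0.021], "spin": 0.3, "gripper": -1}, {"slide": [-0.1185, 0.08, 0.021], "spin": 0.3, "gripper": -1}, {"slide": [-0.1185, 0.08, 0.021], "spin": 0.3, "gripper": -1}, {"slide": [-0.1185, 0.08, 0.021], "spin": 0.3, "gripper": -1}]}}

```text
t: 2.07
tool_pos: [0.554, -0.1655, 0.2504]
tool_rot: [-2.471, -1.938, 0.0]
contact_force: [-0.1, -0.7, 0.9]
opening: -0.0004
grip_force: 0.0
```

```bash
python3 go.py 0.5545 -0.168 0.19 -13.8
python3 - <<'E'
from h import *
d=grab(); cv2.imwrite("pics/wrist1.png",d["wrist"]["frame"][:,:,::-1])
E
```

```text
t 2.0667 pos [ 0.554  -0.1655  0.2504] yaw -13.8 F [-0.1 -0.7  0.9] open -0.00038027603361136134 grip 0.0 q [-0.42 -0.02  1.78  0.    1.39 -0.18]
slide [-0.0024  0.0011  0.0604] spin -0.0
```

View pics/wrist1.png

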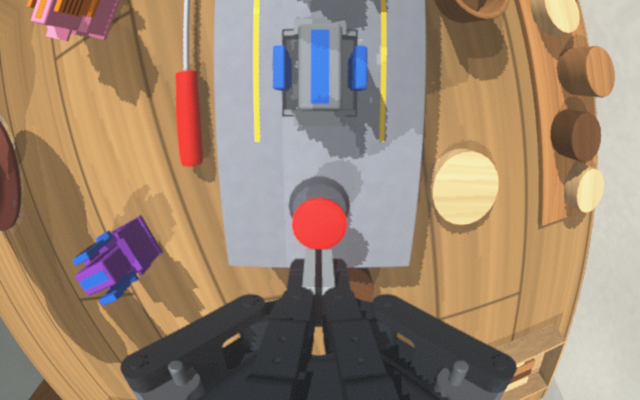

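The wrist view shows the red cap at (319,223) just ahead of the shut fingertips at (318,265), and the blue stripe at (320,66). I'll measure both.

```bash
python3 - <<'E'
from h import *
d=pickle.load(open("d.pkl","rb")); w=d["wrist"]
hsv=cv2.cvtColor(w["frame"],cv2.COLOR_RGB2HSV)
m=cv2.inRange(hsv,(0,180,120),(4,255,255)); m[:,:260]=0
M=cv2.moments(m,True); p=M["m10"]/M["m00"],M["m01"]/M["m00"]
print(p,onz(w,*p,.12), onz(w,320,66,.115))
E
python3 go.py 0.5545 -0.168 0.19 -13.8
```

```text
(319.26046738072057, 223.6192794547225) [ 0.5544062  -0.16557666  0.12      ] [ 0.58038573 -0.0620422   0.115     ]
t 2.2167 pos [ 0.5542 -0.1645  0.2512] yaw -13.7 F [0.5 0.5 0.5] open 7.013366001193393e-05 grip 0.0 q [-0.42 -0.02  1.78  0.    1.39 -0.18]
slide [-0.0033  0.0011  0.0612] spin 0.1
```

Call:
{"method": "arm_command", "body": {"increments": [{"slide": [-0.002, 0.001, 0.03], "spin": 0, "gripper": -1}, {"slide": [-0.002, 0.001, 0.05], "spin": 0, "gripper": -1}, {"slide": [-0.002, 0.001, 0.06], "spin": 0, "gripper": -1}, {"slide": [-0.002, 0.001, 0.066], "spin": 0, "gripper": -1}, {"slide": [-0.002, 0.001, 0.07], "spin": 0, "gripper": -1}, {"slide": [-0.002, 0.001, 0.073], "spin": 0, "gripper": -1}, {"slide": [-0.002, 0.001, 0.075], "spin": 0, "gripper": -1}, {"slide": [-0.002, 0.001, 0.076], "spin": 0, "gripper": -1}]}}

```text
t: 2.88
tool_pos: [0.5551, -0.1674, 0.1769]
tool_rot: [-2.471, -1.94, -0.001]
contact_force: [-5.8, 2.6, 6.8]
opening: -0.0
grip_force: 3.6
```

```bash
python3 go.py 0.5545 -0.168 0.173 -13.8
```

```text
t 2.8833 pos [ 0.5551 -0.1674  0.1769] yaw -13.75 F [-5.8  2.6  6.8] open -2.321388041980624e-05 grip 3.582402664978872 q [-0.42  0.06  1.83  0.    1.26 -0.18]
slide [-0.0008 -0.0005  0.0039] spin 0.05
```

Call:
{"method": "arm_command", "body": {"increments": [{"slide": [0, 0, 0.002], "spin": 0, "gripper": -1}, {"slide": [0, 0, 0.004], "spin": 0, "gripper": -1}, {"slide": [0, 0, 0.005], "spin": 0, "gripper": -1}, {"slide": [0, 0, 0.005], "spin": 0, "gripper": -1}, {"slide": [0, 0, 0.005], "spin": 0, "gripper": -1}]}}

```text
t: 3.3
tool_pos: [0.5556, -0.1676, 0.1745]
tool_rot: [2.471, 1.94, 0.001]
contact_force: [-8.8, 4.4, 16.3]
opening: 0.0003
grip_force: 8.3
```

Call:
{"method": "arm_command", "body": {"increments": [{"slide": [0, 0, 0.002], "spin": 0, "gripper": -1}, {"slide": [0, 0, 0.003], "spin": 0, "gripper": -1}, {"slide": [0, 0, 0.003], "spin": 0, "gripper": -1}]}}

```text
t: 3.55
tool_pos: [0.5559, -0.1677, 0.1744]
tool_rot: [2.471, 1.94, 0.0]
contact_force: [-15.4, 7.0, 30.7]
opening: 0.0003
grip_force: 14.8
```

The stop is confirmed: the force doubled with no further travel. I'm lifting off so the plunger springs back.

Call:
{"method": "arm_command", "body": {"increments": [{"slide": [0, 0, -0.02], "spin": 0, "gripper": -1}, {"slide": [0, 0, -0.05], "spin": 0, "gripper": -1}, {"slide": [0, 0, -0.085], "spin": 0, "gripper": -1}, {"slide": [0, 0, -0.105], "spin": 0, "gripper": 1}, {"slide": [0, 0, -0.105], "spin": 0, "gripper": 1}, {"slide": [0, 0, -0.105], "spin": 0, "gripper": 1}, {"slide": [0, 0, -0.105], "spin": 0, "gripper": 1}]}}

```text
t: 4.13
tool_pos: [0.5547, -0.1677, 0.2717]
tool_rot: [2.472, 1.939, -0.0]
contact_force: [-0.5, 0.1, -0.3]
opening: 0.0485
grip_force: 0.0
```

```bash
python3 go.py 0.6055 0.041 0.27 -13.8
```

```text
t 4.1333 pos [ 0.5547 -0.1677  0.2717] yaw -13.77 F [-0.5  0.1 -0.3] open 0.04846747691690966 grip 0.0 q [-0.42 -0.03  1.75 -0.    1.42 -0.18]
slide [ 0.2148 -0.0003  0.0017] spin 0.03
```

Call:
{"method": "arm_command", "body": {"increments": [{"slide": [0.04, 0, 0], "spin": 0, "gripper": 1}, {"slide": [0.08, 0, 0], "spin": 0, "gripper": 1}, {"slide": [0.115, 0, 0], "spin": 0, "gripper": 1}, {"slide": [0.115, 0, 0], "spin": 0, "gripper": 1}, {"slide": [0.115, 0, 0], "spin": 0, "gripper": 1}, {"slide": [0.115, 0, 0], "spin": 0, "gripper": 1}]}}

```text
t: 4.63
tool_pos: [0.5816, -0.0563, 0.2703]
tool_rot: [-2.47, -1.938, 0.003]
contact_force: [0.0, -0.1, 0.6]
opening: 0.0854
grip_force: 0.0
```

```bash
python3 - <<'E'
from h import *
d=grab()
w=d["wrist"];f=w["frame"]
hsv=cv2.cvtColor(f,cv2.COLOR_RGB2HSV)
m=cv2.inRange(hsv,(8,170,140),(18,255,255)); k,l,st,c=cv2.connectedComponentsWithStats(m)
for i in range(1,k):
    if st[i,4]>60: print(st[i],c[i].round(1),onz(w,*c[i],.115).round(4))
s=d["side"]["frame"]; 
t=np.vstack([f,np.hstack([cv2.resize(d["side"]["frame"][170:310,280:400],(171,200)),cv2.resize(d["scene"]["frame"][120:260,250:370],(171,200)),np.zeros((200,298,3),np.uint8)])])
cv2.imwrite("pics/w2.png",t[:,:,::-1])
E
python3 go.py 0.6055 0.041 0.155 -13.8
```

```text
[311  44  15  67 992] [318.   77.4] [0.605  0.0414 0.115 ]
[276  58  11  40 375] [281.4  77.5] [0.5797 0.0479 0.115 ]
[348  58  13  40 469] [354.4  77.7] [0.6301 0.0354 0.115 ]
[ 49  77  14  47 250] [55.1 99.6] [0.3679 0.108  0.115 ]
[ 38  81  13  27 130] [41.9 93.3] [0.3498 0.1226 0.115 ]
[ 67  92  20  30 185] [ 72.6 105. ] [0.3903 0.0932 0.115 ]
[98 95  8 20 94] [101.6 104.7] [0.4251 0.0795 0.115 ]
t 4.7833 pos [ 0.5819 -0.0574  0.2713] yaw -13.88 F [ 0.2  0.4 -0.8] open 0.08546896729898258 grip 0.0 q [-0.23 -0.02  1.74 -0.    1.42  0.02]
slide [ 0.1012 -0.0005  0.1162] spin -0.08
```

View pics/w2.png

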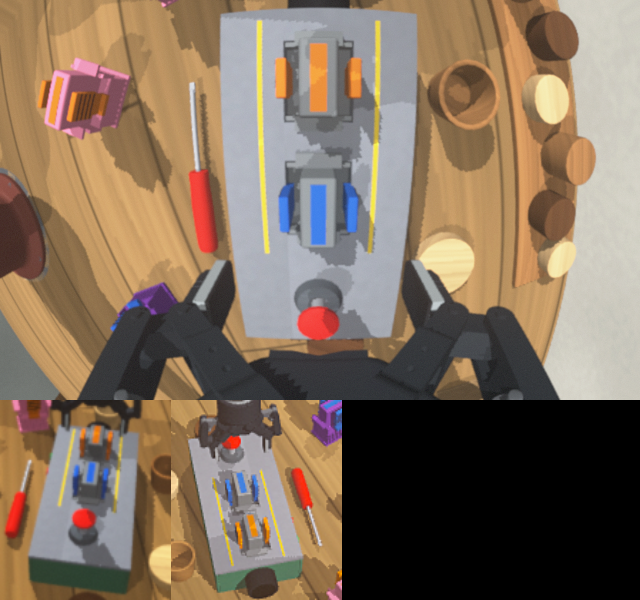

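The wrist view shows the orange cassette at (318,77) with its pads at (281,77) and (354,78), which puts it at (0.605, 0.041). The plunger is up again, with the cap in its normal place. I'm moving over the cassette and going down.

Call:
{"method": "arm_command", "body": {"increments": [{"slide": [0.035, 0, 0], "spin": 0, "gripper": 1}, {"slide": [0.07, 0, 0], "spin": 0, "gripper": 1}, {"slide": [0.101, -0.001, 0], "spin": 0, "gripper": 1}, {"slide": [0.101, -0.001, 0], "spin": 0, "gripper": 1}, {"slide": [0.101, -0.001, 0.03], "spin": 0, "gripper": 1}, {"slide": [0.101, -0.001, 0.06], "spin": 0, "gripper": 1}, {"slide": [0.101, -0.001, 0.07], "spin": 0, "gripper": 1}, {"slide": [0.101, -0.001, 0.07], "spin": 0, "gripper": 1}]}}

```text
t: 5.45
tool_pos: [0.6031, 0.0411, 0.1977]
tool_rot: [-2.469, -1.934, 0.01]
contact_force: [-0.6, -0.4, -0.1]
opening: 0.0852
grip_force: 0.0
```

```bash
python3 go.py 0.605 0.0413 0.155 -13.8
```

```text
t 5.45 pos [0.6031 0.0411 0.1977] yaw -13.87 F [-0.6 -0.4 -0.1] open 0.08523608037810762 grip 0.0 q [-0.05  0.1   1.75 -0.    1.3   0.19]
slide [0.0007 0.0021 0.0427] spin -0.07
```

Call:
{"method": "arm_command", "body": {"increments": [{"slide": [0, 0.001, 0.02], "spin": 0, "gripper": 1}, {"slide": [0, 0.001, 0.035], "spin": 0, "gripper": 1}, {"slide": [0, 0.001, 0.043], "spin": 0, "gripper": 1}, {"slide": [0, 0.001, 0.043], "spin": 0, "gripper": 1}, {"slide": [0, 0.001, 0.043], "spin": 0, "gripper": 1}]}}

```text
t: 5.87
tool_pos: [0.6068, 0.0414, 0.1599]
tool_rot: [2.472, 1.938, 0.001]
contact_force: [-0.2, 0.1, 0.3]
opening: 0.0852
grip_force: 0.0
```

```bash
python3 go.py 0.605 0.0413 0.155 -13.8
```

```text
t 5.8667 pos [0.6068 0.0414 0.1599] yaw -13.82 F [-0.2  0.1  0.3] open 0.08517494432396545 grip 0.0 q [-0.05  0.14  1.77 -0.    1.23  0.19]
slide [-0.0005 -0.0017  0.0049] spin -0.02
```

Call:
{"method": "arm_command", "body": {"increments": [{"slide": [0, -0.001, 0.004], "spin": 0, "gripper": 1}, {"slide": [0, -0.001, 0.004], "spin": 0, "gripper": 0.2}, {"slide": [0, -0.001, 0.004], "spin": 0, "gripper": -1}, {"slide": [0, -0.001, 0.004], "spin": 0, "gripper": -1}, {"slide": [0, -0.001, 0.004], "spin": 0, "gripper": -1}, {"slide": [0, -0.001, 0.004], "spin": 0, "gripper": -1}, {"slide": [0, -0.001, 0.004], "spin": 0, "gripper": -1}, {"slide": [0, -0.001, 0.004], "spin": 0, "gripper": -1}], "newtons": 40}}

```text
t: 6.53
tool_pos: [0.6066, 0.0422, 0.158]
tool_rot: [2.47, 1.938, 0.004]
contact_force: [-1.8, 1.4, 9.2]
opening: 0.0418
grip_force: 43.1
```

```bash
python3 go.py 0.605 0.0413 0.155 -13.8
```

```text
t 6.5333 pos [0.6066 0.0422 0.158 ] yaw -13.77 F [-1.8  1.4  9.2] open 0.0418440308136183 grip 43.147348165512085 q [-0.05  0.14  1.77  0.    1.22  0.19]
slide [-0.0012 -0.0013  0.003 ] spin 0.03
```

Run:
```python
from h import *
d=grab()
f=d["wrist"]["frame"][150:400,200:440]
g=d["side"]["frame"][150:250,300:400];h=d["scene"]["frame"][160:260,260:360]
cv2.imwrite("pics/w3.png",np.hstack([cv2.resize(f,(384,400)),np.vstack([cv2.resize(g,(200,200),interpolation=2),cv2.resize(h,(200,200),interpolation=2)])])[:,:,::-1])
print(d["side"]["obs"]["opening"],d["side"]["obs"]["contact_force"],d["side"]["obs"]["tool_pos"])
```

```text
0.0418440308136183 [-1.84230266  1.40159075  9.24017153] [0.60658131 0.0421936  0.15796037]
```

View pics/w3.png

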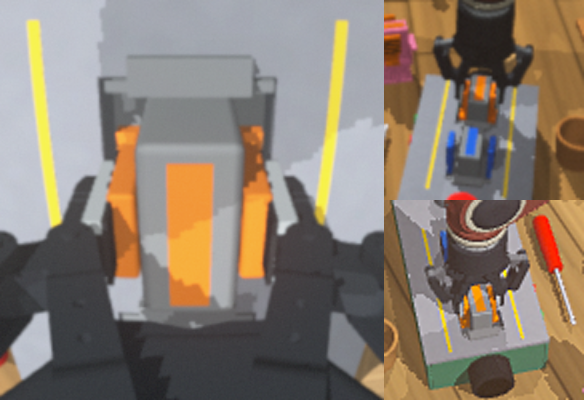

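The close view shows both finger pads flush on the orange catches, which are pinched in against the core. I'm lifting gently.

Call:
{"method": "arm_command", "body": {"increments": [{"slide": [0, 0, -0.003], "spin": 0, "gripper": -1}, {"slide": [0, 0, -0.006], "spin": 0, "gripper": -1}, {"slide": [0, 0, -0.009], "spin": 0, "gripper": -1}, {"slide": [0, 0, -0.012], "spin": 0, "gripper": -1}, {"slide": [0, 0, -0.015], "spin": 0, "gripper": -1}, {"slide": [0, 0, -0.018], "spin": 0, "gripper": -1}]}}

```text
t: 7.18
tool_pos: [0.6051, 0.0421, 0.1728]
tool_rot: [-2.472, -1.938, 0.001]
contact_force: [0.2, 0.1, -2.5]
opening: 0.042
grip_force: 41.4
```

Force is -2.5 N, which is just the cassette's weight, so it came free without jamming. Continuing up.

Call:
{"method": "arm_command", "body": {"increments": [{"slide": [0, 0, -0.006], "spin": 0, "gripper": -1}, {"slide": [0, 0, -0.014], "spin": 0, "gripper": -1}, {"slide": [0, 0, -0.022], "spin": 0, "gripper": -1}, {"slide": [0, 0, -0.03], "spin": 0, "gripper": -1}, {"slide": [0, 0, -0.038], "spin": 0, "gripper": -1}, {"slide": [0, 0, -0.046], "spin": 0, "gripper": -1}, {"slide": [0, 0, -0.054], "spin": 0, "gripper": -1}, {"slide": [0, 0, -0.06], "spin": 0, "gripper": -1}]}}

```text
t: 7.85
tool_pos: [0.6056, 0.0421, 0.2344]
tool_rot: [2.471, 1.938, 0.001]
contact_force: [-0.4, 0.1, -2.2]
opening: 0.0418
grip_force: 41.4
```

Call:
{"method": "arm_command", "body": {"increments": [{"slide": [0, 0, -0.006], "spin": 0, "gripper": -1}, {"slide": [0, 0, -0.012], "spin": 0, "gripper": -1}, {"slide": [0, 0, -0.016], "spin": 0, "gripper": -1}, {"slide": [0, 0, -0.018], "spin": 0, "gripper": -1}, {"slide": [0, 0, -0.018], "spin": 0, "gripper": -1}, {"slide": [0, 0, -0.018], "spin": 0, "gripper": -1}, {"slide": [0, 0, -0.018], "spin": 0, "gripper": -1}, {"slide": [0, 0, -0.018], "spin": 0, "gripper": -1}]}}

```text
t: 8.52
tool_pos: [0.6051, 0.0421, 0.2503]
tool_rot: [-2.472, -1.938, 0.001]
contact_force: [-0.2, 0.9, -2.6]
opening: 0.0419
grip_force: 41.4
```

Run:
```python
from h import *
d=grab()
f=d["wrist"]["frame"][100:400,200:440]
g=d["side"]["frame"][120:300,280:420];h=d["scene"]["frame"][120:280,240:380]
cv2.imwrite("pics/w4.png",np.hstack([cv2.resize(x,(260,400),interpolation=2) for x in(f,)]+[cv2.resize(g,(270,347),interpolation=2)[:320],cv2.resize(h,(270,320),interpolation=2)] if 0 else [cv2.resize(f,(320,400)),cv2.resize(g,(240,400),interpolation=2),cv2.resize(h,(240,400),interpolation=2)])[:,:,::-1])
o=d["side"]["obs"];print(o["opening"],o["grip_force"],o["contact_force"],o["tool_pos"],abs(o["dq"]).max())
```

```text
0.04187956016298284 41.39447808265686 [-0.17974002  0.90364052 -2.64360238] [0.60509383 0.04208986 0.25029976] 0.0019400695459550492
```

View pics/w4.png

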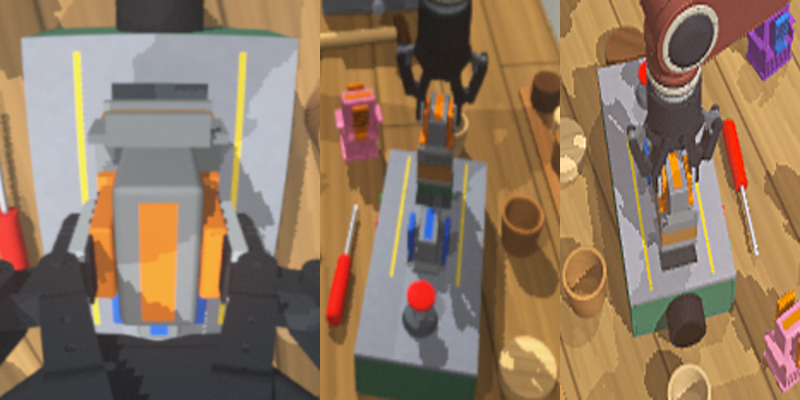

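The cassette is held level about 36 mm above the deck. The blue cassette is still seated and the plunger is up. Handing in.

```bash
python3 -c "
from station import order; print(order.finish_job())"
```

```text
the job is handed in; nothing more can be done
None
```

Job handed in (the hand-in returned no verdict): I pushed the plunger onto its stop and it sprang back, then lifted the orange cassette out by its pinched catches; it is held level and still about 36 mm above the deck, with the blue cassette still seated and nothing else seen to have moved.

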